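# Switch the grinding-ball sorter to its other bin and feed the balls

### The arm

A 6-joint arm with a two-finger parallel gripper is mounted at the origin on the work surface. World frame = base frame: x ahead of the robot, y to its left, z up, the work surface at z = 0. Lengths are in mm, angles in rad, forces in N, time in s.
With the tool pointing down it reaches from about 350 to 950 mm from the base axis. Payload 17.4 kg.
Tool frame: the origin (TCP) lies midway between the tips of the shut fingers; the grasp point (between the pads) lies 19 mm behind it (r.tcp_to_grasp is the distance from the TCP to the grasp point, in mm); z points along the fingers, y is the direction in which the jaws open and shut (so a half turn about z gives the same grasp; the last joint's range is limited). The gripper opens to 93 mm and grips with 3 to 60 N. Pads are 15 mm wide; open, the fingers measure 128 mm over their backs; the gripper's body (75 mm by 188 mm) begins 65 mm behind the grasp point.
Start: joints at [-1.226, 0.116, 1.442, -0, 1.584, -0.038], TCP at [252.117, -626.155, 218.646] pointing down, gripper open.
Joint ranges: [-2.83, 2.83], [-0.83, 2.19], [0.07, 2.5], [-1.14, 4.28], [0.01, 3], [-2.97, 2.97]. Speed limits (rad/s): [1.89, 1.89, 2.22, 3.14, 3.14, 3.14].

### API

Orientations are given as a unit quaternion [x, y, z, w].
In Python, from station import r gives the robot as it stands.
- The arm moves only by the tool move_arm, never from a script. Its argument "rows" is a list of rows, each an object of numbers: "dx", "dy", "dz": the shift along the tool's x, y, z in units of 40 mm (1.0 is 40 mm); "rx", "ry", "rz": the turn, a rotation vector about the tool's x, y, z in units of 6 degrees (1.0 is 6 degrees); "fingers": the closure, from 0 (fully open) to 1 (shut). A call has 1 to 20 rows; each row is the pose to reach, as a shift and turn from the pose commanded when the call began, along the tool's axes at that moment; what a row does not reach only later rows make up. A row lasts 1/12 s, in which the tool goes at most 41.7 mm and 7.16 degrees, less where a joint would pass 70% of its speed; a pose out of reach is approached as far as the arm can. A call with a gripper value outside its range is refused whole. The fingers move at their own pace and stop on an object; "grip_force" is the grip in N (left out, the last holds). Time passes only in rows, so rows that repeat a pose let the fingers close. It gives the time, the measured TCP pose, the force and the opening at its end, in the units of the state.
- r.get_state(): the state, without advancing time (a new reading comes with each control period).
- r.grab_frame(name): name is "scene" or "top" or "wrist"; returns a dict with "img" (400x640x3 uint8, blue, green, red), "depth" (400x640 float32, mm along the optical axis (not along the pixel's ray), 0 where there is no reading), "K" (3x3 intrinsics, pixels), "dist" ([k1, k2, p1, p2, k3] as OpenCV has them; the pictures are not rectified), "origin" and "orientation" of the camera in the world. Camera axes: x right, y down, z forward; pixel columns grow to the right and rows downward; lengths in mm; the calibration is good to about 2 mm. A picture is of the moment at which its call begins.
- r.job_done(): hands the job in, once; it reports no verdict.
The state is a dict: "clock": time; "joint_positions": joint angles; "qd": joint speeds; "tau": joint torques, N m; "tool_pos": TCP position; "orientation": TCP orientation; "contact_force": force on the tool from outside, world axes, zero at the start; "wrist_torque": the same for the moment, N m; "finger_gap": opening from 0.0 (shut) to 1.0 (fully open).
Only numpy, scipy, OpenCV 4.12 (cv2) and the standard library are available. Lean on these libraries where they do the work, as an engineer would, in place of code of your own. Each camera call takes 0.05 s, during which the arm holds its last target.

### The job

The seesaw gate of the ball sorter is tipped towards the wrong bin. Press down on its raised end with the fingertips until the gate rocks over and stays tipped the other way, then push the two white grinding balls forward off the ledge onto the gate, so that both roll by themselves down into the bin on the newly lowered side. Only touch and push: do not lift the balls, and leave the glassware and other things around the sorter where they stand.

Things in the scene. Friction and masses are not known exactly. Their poses are not given: they have to be found in the camera images.
- station: fixed ball sorter, 500 mm wide along its y; origin on the bench under the middle of the gate; x from the ledge across the gate, away from the robot, y along the gate to its left, z up. Gate floor: y -85 to 85, x -26 to 22 mm, z = 85 mm at the pivot; backstop wall behind it (x 24 to 28, to z = 125 mm). At each end a fixed chute (y 90 to 154 mm), then an open bin. Base plate 6 mm thick.
- gate (a joint): tilt of the seesaw gate about the station's x axis at z = 85 mm, in rad, stops at -0.2 and 0.2. Positive: left (+y) end raised, balls roll right; negative: the opposite. A steel weight on a mast behind the backstop (117 mm above the pivot) leans over the lowered side and keeps the gate there. Pressing the raised pad takes 1 or 2 N; once past level it falls over by itself.
- pad_left (a point): centre of the top of the left press pad: a flat 36 x 36 mm steel tab on the robot's side of the gate, at station x = -46, y = 70 mm. Its top stands at z = 102 mm when raised, 74 mm when lowered, with free air under it; 28 mm clear of the ledge block beside it
- pad_right (a point): centre of the top of the right press pad, the mirror image (station y = -70 mm)
- ledge_edge (a point): middle of the ledge's front edge, at floor level: station (-30, 0, 97) mm. The ledge is a block on the robot's side of the gate, 47 mm wide along y, from x = -115 to -30 mm, with rails 8 mm high along both sides (39 mm apart) and open at both ends. A ball whose centre passes the edge drops 12 mm onto the gate
- ball_a_center (a point): centre of the front white polished, slippery ceramic ball, 36 mm across, about 150 g. It sits on the ledge 14 mm behind the edge, between two low ridges (1.8 mm high) that it rolls over when pushed with 1 or 2 N
- ball_b_center (a point): centre of the rear white ceramic ball, the same size, in its own seat 40 mm behind the front one (4 mm gap). Pushed forward it pushes the front ball ahead of it. Its back lies 13 mm ahead of the ledge's rear end
- bin_left (a point): middle of the floor of the left catch bin: open on top, 104 mm along y, 116 mm along x, walls 45 mm high (outer wall 70 mm), at station y = 198 mm
- bin_right (a point): middle of the floor of the right catch bin, the mirror image (station y = -198 mm)
- ball_a: the front ball itself; its origin turns as it rolls, use its centre point
- ball_b: the rear ball itself; use its centre point
- vial: small capped amber vial, 26 mm across, 50 mm tall, beside the station's ledge; leave it standing; origin at its underside
- jar: small clear jar with a white cap, 52 mm across, 60 mm tall, beside the station's ledge; leave it standing; origin at its underside
- dish: small glass dish, 60 mm across, 16 mm high, behind the station; leave it standing; origin at its underside
- reagent: white reagent bottle, 68 mm across, 130 mm tall; leave it standing; origin at its underside
- rack: white divided tube tray, 100 x 140 x 45 mm; leave it standing; origin at its underside
- beaker: glass beaker, 70 mm across, 90 mm tall; leave it standing; origin at its underside
- spatula: hand spatula, 140 mm long, lying flat; leave it standing; origin at its underside
Not all that is in view belongs to the job. What is shaped like the ball_b but turquoise is not meant.

How it is judged (in metres and radians):
On the way, in this order (a step that is already met when the one before it is completed fails the run):
1. the gate is rocked over to its other side while both balls still wait on the ledge (distance of pad_left from where it was at the start of the episode above 0.0142 m and (value of joint gate below -0.15 rad or value of joint gate above 0.15 rad) and x of each of ball_a_center, ball_b_center in the frame of station below -0.03 m), for 0.2 s.
2. both balls have rolled into the bin on the newly lowered side (distance of pad_left from where it was at the start of the episode above 0.0142 m and ((y of ball_a_center in the frame of station between 0.15 and 0.25 m and y of each of ball_a_center, ball_b_center in the frame of station above -0.25 m and x of ball_a_center in the frame of station between -0.058 and 0.058 m and z of each of ball_a_center, ball_b_center in the frame of station below 0.045 m and y of ball_b_center in the frame of station between 0.15 and 0.25 m and x of ball_b_center in the frame of station between -0.058 and 0.058 m and value of joint gate below -0.15 rad) or (y of ball_a_center in the frame of station between -0.25 and -0.15 m and y of each of ball_a_center, ball_b_center in the frame of station below 0.25 m and x of ball_a_center in the frame of station between -0.058 and 0.058 m and z of each of ball_a_center, ball_b_center in the frame of station below 0.045 m and y of ball_b_center in the frame of station between -0.25 and -0.15 m and x of ball_b_center in the frame of station between -0.058 and 0.058 m and value of joint gate above 0.15 rad))), for 0.2 s.
At the end, for the whole second after the job is handed in: The gate rests on the side opposite to its start (its pads more than 14 mm from where they began, tilt beyond 0.15 rad), and both balls lie inside the catch bin on that lowered side (centres within the bin's walls and lower than 45 mm) (all of step 2); the robot touches nothing.
It fails at once if a ball is lifted off the ledge (its centre more than 15 mm above where it sits) (z of any of ball_a_center, ball_b_center in the frame of station above 0.13 m).
It fails at once if a ball is handled or carried in the chute or the bin instead of rolling there ((contact force between the fingers and ball_a above 0.5 N and (y of ball_a_center in the frame of station above 0.1 m or y of ball_a_center in the frame of station below -0.1 m)) or (contact force between the fingers and ball_b above 0.5 N and (y of ball_b_center in the frame of station above 0.1 m or y of ball_b_center in the frame of station below -0.1 m))).
It fails at once if a bystander is shifted by more than 25 mm (distance of any of vial, jar, dish, reagent, rack, beaker, spatula from where it was at the start of the episode above 0.025 m).
It also fails if it takes over 42 s, if anything falls off the work surface, if the arm or the gripper's body presses on something with over 40 N, if the wrist force passes 120 N, or if a joint passes its speed limit or range.

## Working session

There is one attempt and no reset: what is moved stays moved. The work goes in short steps, Python scripts to look and compute and a tool call to move; the robot and the scene stay as the last step left them, time stands still between calls to the robot, and variables do not carry over. Pictures are saved under pics/ and viewed, and the job is handed in when it is done.

Besides the shell and the picture viewer there is one more tool, called after "Request:" by a JSON object that holds its "fn" and its "kwargs". move_arm: Moves the arm, as the interface text tells. Its arguments: {"type":"object","properties":{"rows":{"type":"array"},"grip_force":{"type":"number"}},"required":["rows"]}

```bash
mkdir -p pics; ls; python3 - <<'E'
from station import r
import cv2,numpy as np
s=r.get_state();print({k:s[k] for k in('clock','tool_pos','orientation','contact_force','finger_gap')})
for n in('scene','top'):
    f=r.grab_frame(n);cv2.imwrite(f'pics/{n}0.png',f['img']);np.savez(f'{n}0.npz',**f)
    print(n,f['K'],f['dist'],f['origin'],f['orientation'])
E
```

```text
pics
{'clock': 0.0, 'tool_pos': array([ 252.04488029, -625.96321581,  217.87982092]), 'orientation': array([ 9.81736852e-01,  1.90243015e-01, -1.22846257e-04, -5.78081864e-04]), 'contact_force': array([-0.36674077,  1.31224796,  0.07405942]), 'finger_gap': 0.9977511337887008}
scene [[372.02763824   0.         321.77263512]
 [  0.         372.02763824 208.42834176]
 [  0.           0.           1.        ]] [-0.06780145  0.          0.          0.          0.        ] [1121.56044198  611.14496164  799.5361678 ] [ 0.33003276  0.84317413 -0.39950971 -0.14327512]
top [[393.36284188   0.         323.23054157]
 [  0.         393.36284188 200.34350922]
 [  0.           0.           1.        ]] [0.01323528 0.         0.         0.         0.        ] [ 336.26071662  -23.96541612 1170.51643525] [ 0.74936882 -0.65305687  0.0736825  -0.08083306]
```

View pics/scene0.png

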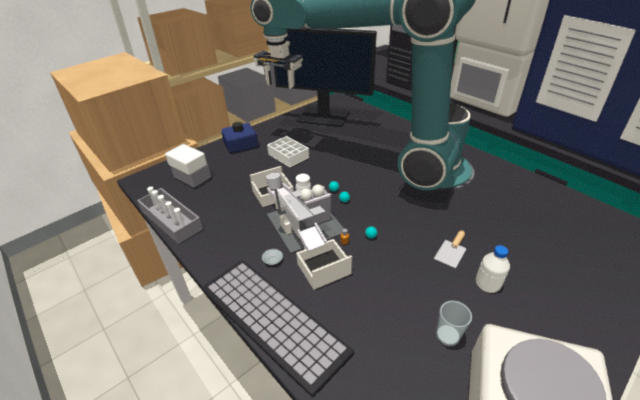

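View pics/top0.png

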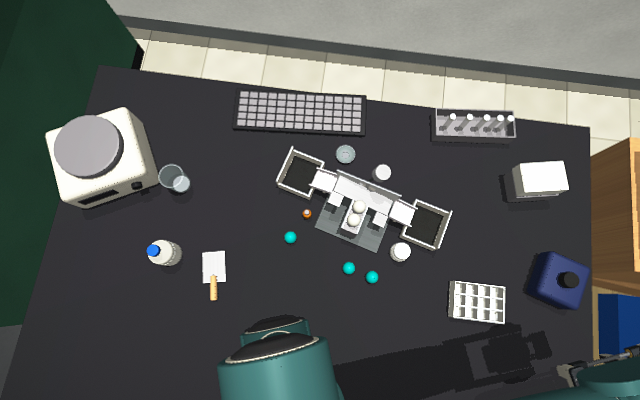

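```bash
cat > h.py <<'E'
import numpy as np,cv2
from scipy.spatial.transform import Rotation as R
def px2w(f,u,v,z=None,rad=1):
    p=cv2.undistortPoints(np.array([[[u,v]]],float),f['K'],f['dist'])[0,0]
    ray=np.array([p[0],p[1],1.]);M=R.from_quat(f['orientation']).as_matrix();o=np.array(f['origin'])
    if z is None:
        d=f['depth'][int(v)-rad:int(v)+rad+1,int(u)-rad:int(u)+rad+1];d=np.median(d[d>0]);return o+M@(ray*d)
    w=M@ray;return o+w*(z-o[2])/w[2]
def w2px(f,P):
    M=R.from_quat(f['orientation']).as_matrix()
    rv=cv2.Rodrigues(M.T)[0];t=-M.T@np.array(f['origin'])
    return cv2.projectPoints(np.array(P,float).reshape(-1,1,3),rv,t,f['K'],f['dist'])[0][:,0]
E
python3 - <<'E'
import cv2,numpy as np
for n,(x0,y0,x1,y1) in dict(top=(265,130,465,270),scene=(235,150,385,290)).items():
    im=cv2.imread(f'pics/{n}0.png')[y0:y1,x0:x1];cv2.imwrite(f'pics/{n}0c.png',cv2.resize(im,None,fx=4,fy=4,interpolation=cv2.INTER_CUBIC))
E
```

```text
(no output)
```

View pics/top0c.png

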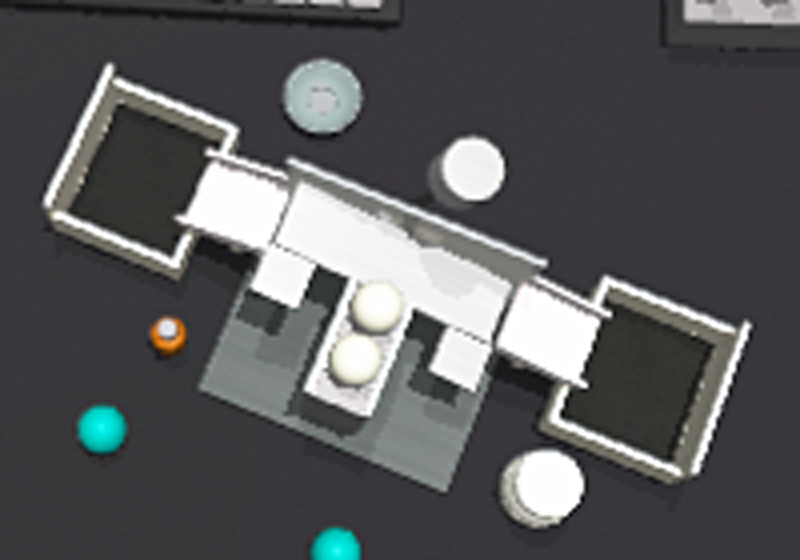

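View pics/scene0c.png

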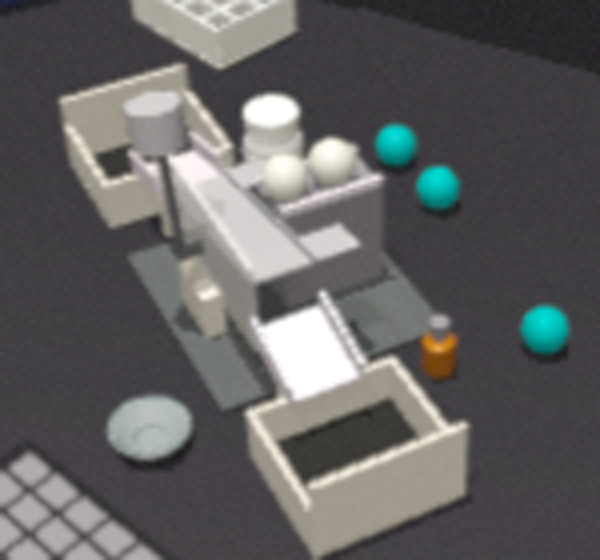

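```bash
python3 - <<'E'
from h import *
f=dict(np.load('top0.npz'));g=dict(np.load('scene0.npz'))
c=lambda u,v:(265+(u-1.5)/4,130+(v-1.5)/4)
for n,u,v,z in [('a',378,306,115),('b',356,359,115),('padL',282,277,102),('padR',460,358,74),('bLo1',110,67,70),('bLo2',47,205,70),('bRo1',747,324,70),('bRo2',695,474,70),('bs1',289,162,140),('bs2',547,264,110),('jar',549,485,60),('vial',168,330,50),('dish',322,97,16)]:
    p=c(u,v);print(n,px2w(f,*p,z=z).round(1),px2w(f,*p).round(1))
s=lambda u,v:(235+(u-1.5)/4,150+(v-1.5)/4)
for n,u,v,z in [('a',283,182,115),('b',330,161,115),('padL',330,243,102)]:
    p=s(u,v);print(n,px2w(g,*p,z=z).round(1),px2w(g,*p).round(1))
E
```

```text
a [567.3 -96.7 115. ] [563.6 -95.5 132. ]
b [528.6 -86.2 115. ] [525.3 -85.1 133.3]
padL [581.4 -28.9 102. ] [581.5 -28.9 101.7]
padR [ 546.9 -161.3   74. ] [ 546.5 -161.1   76. ]
bLo1 [729.  117.4  70. ] [753.3 126.1   2.1]
bLo2 [618.4 146.4  70. ] [635.4 156.7   3.7]
bRo1 [ 600.2 -361.8   70. ] [ 616.2 -382.3    3.1]
bRo2 [ 488.6 -332.8   70. ] [ 489.7 -335.2   61.4]
bs1 [653.2 -23.1 140. ] [ 6.962e+02 -2.290e+01  3.000e-01]
bs2 [ 613.9 -209.6  110. ] [ 642.4 -228.6    1.1]
jar [ 468.1 -234.6   60. ] [ 468.1 -234.5   60.5]
vial [543.   47.5  50. ] [542.8  47.5  50.7]
dish [746.7 -41.5  16. ] [751.4 -41.7   2.9]
a [574.6 -89.1 115. ] [579.6 -82.6 121.3]
b [531.6 -84.2 115. ] [539.2 -75.2 123.8]
padL [586.3 -23.1 102. ] [584.4 -25.4  99.5]
```

White balls at top px (359,206) front and (354,220) rear. Things that could be mistaken for them are the turquoise balls (290,237), (349,268) and (372,277), the jar cap (400,251) and the steel weight (383,172). The crop shows two white balls on the ledge. The left gate end is raised and the weight leans right, so I press the left pad. The station fit gives origin ≈ (609.3, -107.8) and yaw ≈ -15.1°.

Request:
{"fn": "move_arm", "kwargs": {"rows": [{"dx": 4, "dy": -3.2, "dz": 0, "rz": 2, "fingers": 1}, {"dx": 13.25, "dy": -10.8, "dz": 0.6, "rz": 6.17, "fingers": 1}, {"dx": 13.25, "dy": -10.8, "dz": 0.6, "rz": 6.17, "fingers": 1}, {"dx": 13.25, "dy": -10.8, "dz": 0.6, "rz": 6.17, "fingers": 1}, {"dx": 13.25, "dy": -10.8, "dz": 0.6, "rz": 6.17, "fingers": 1}, {"dx": 13.25, "dy": -10.8, "dz": 0.6, "rz": 6.17, "fingers": 1}, {"dx": 13.25, "dy": -10.8, "dz": 0.6, "rz": 6.17, "fingers": 1}, {"dx": 13.25, "dy": -10.8, "dz": 0.6, "rz": 6.17, "fingers": 1}, {"dx": 13.25, "dy": -10.8, "dz": 0.6, "rz": 6.17, "fingers": 1}, {"dx": 13.25, "dy": -10.8, "dz": 0.6, "rz": 6.17, "fingers": 1}, {"dx": 13.25, "dy": -10.8, "dz": 0.6, "rz": 6.17, "fingers": 1}, {"dx": 13.25, "dy": -10.8, "dz": 0.6, "rz": 6.17, "fingers": 1}, {"dx": 13.25, "dy": -10.8, "dz": 0.6, "rz": 6.17, "fingers": 1}, {"dx": 13.25, "dy": -10.8, "dz": 0.6, "rz": 6.17, "fingers": 1}, {"dx": 13.25, "dy": -10.8, "dz": 0.6, "rz": 6.17, "fingers": 1}, {"dx": 13.25, "dy": -10.8, "dz": 0.6, "rz": 6.17, "fingers": 1}, {"dx": 13.25, "dy": -10.8, "dz": 0.6, "rz": 6.17, "fingers": 1}, {"dx": 13.25, "dy": -10.8, "dz": 0.6, "rz": 6.17, "fingers": 1}, {"dx": 13.25, "dy": -10.8, "dz": 0.6, "rz": 6.17, "fingers": 1}, {"dx": 13.25, "dy": -10.8, "dz": 0.6, "rz": 6.17, "fingers": 1}], "grip_force": 5}}

```text
invalid input
```

Request:
{"fn": "move_arm", "kwargs": {"rows": [{"dx": 4, "dy": -3.2, "dz": 0, "rx": 0, "ry": 0, "rz": 2, "fingers": 1}]}}

```text
clock: 0.18
tool_pos: [270.3, -592.6, 216.9]
orientation: [0.992, 0.13, -0.001, -0.001]
contact_force: [0.2, 0.2, 0.1]
finger_gap: 0.961
```

Request:
{"fn": "move_arm", "kwargs": {"rows": [{"dx": 11.18, "dy": -11.63, "dz": 0.7, "rx": 0, "ry": 0, "rz": 5, "fingers": 1}, {"dx": 11.18, "dy": -11.63, "dz": 0.7, "rx": 0, "ry": 0, "rz": 5, "fingers": 1}, {"dx": 11.18, "dy": -11.63, "dz": 0.7, "rx": 0, "ry": 0, "rz": 5, "fingers": 1}, {"dx": 11.18, "dy": -11.63, "dz": 0.7, "rx": 0, "ry": 0, "rz": 5, "fingers": 1}, {"dx": 11.18, "dy": -11.63, "dz": 0.7, "rx": 0, "ry": 0, "rz": 5, "fingers": 1}, {"dx": 11.18, "dy": -11.63, "dz": 0.7, "rx": 0, "ry": 0, "rz": 5, "fingers": 1}, {"dx": 11.18, "dy": -11.63, "dz": 0.7, "rx": 0, "ry": 0, "rz": 5, "fingers": 1}, {"dx": 11.18, "dy": -11.63, "dz": 0.7, "rx": 0, "ry": 0, "rz": 5, "fingers": 1}, {"dx": 11.18, "dy": -11.63, "dz": 0.7, "rx": 0, "ry": 0, "rz": 5, "fingers": 1}, {"dx": 11.18, "dy": -11.63, "dz": 0.7, "rx": 0, "ry": 0, "rz": 5, "fingers": 1}, {"dx": 11.18, "dy": -11.63, "dz": 0.7, "rx": 0, "ry": 0, "rz": 5, "fingers": 1}, {"dx": 11.18, "dy": -11.63, "dz": 0.7, "rx": 0, "ry": 0, "rz": 5, "fingers": 1}, {"dx": 11.18, "dy": -11.63, "dz": 0.7, "rx": 0, "ry": 0, "rz": 5, "fingers": 1}, {"dx": 11.18, "dy": -11.63, "dz": 0.7, "rx": 0, "ry": 0, "rz": 5, "fingers": 1}, {"dx": 11.18, "dy": -11.63, "dz": 0.7, "rx": 0, "ry": 0, "rz": 5, "fingers": 1}, {"dx": 11.18, "dy": -11.63, "dz": 0.7, "rx": 0, "ry": 0, "rz": 5, "fingers": 1}, {"dx": 11.18, "dy": -11.63, "dz": 0.7, "rx": 0, "ry": 0, "rz": 5, "fingers": 1}, {"dx": 11.18, "dy": -11.63, "dz": 0.7, "rx": 0, "ry": 0, "rz": 5, "fingers": 1}, {"dx": 11.18, "dy": -11.63, "dz": 0.7, "rx": 0, "ry": 0, "rz": 5, "fingers": 1}]}}

```text
clock: 1.77
tool_pos: [586.1, -26.4, 190.4]
orientation: [0.991, -0.132, -0.0, 0.0]
contact_force: [-0.1, -0.9, 0.0]
finger_gap: 0.004
```

```bash
python3 - <<'E'
from station import r
import cv2,numpy as np
for n in('wrist','top'):
    f=r.grab_frame(n);np.savez(f'{n}1.npz',**f);im=f['img']
    if n=='top': im=cv2.resize(im[130:270,265:465],None,fx=4,fy=4,interpolation=cv2.INTER_CUBIC)
    cv2.imwrite(f'pics/{n}1.png',im)
s=r.get_state();print(s['tool_pos'],s['orientation'],s['contact_force'])
E
```

```text
[586.01606073 -26.99826941 190.69751039] [ 9.91107258e-01 -1.33065373e-01 -5.59532991e-07  9.99378606e-05] [ 0.47721946  0.37633514 -0.56225766]
```

View pics/wrist1.png

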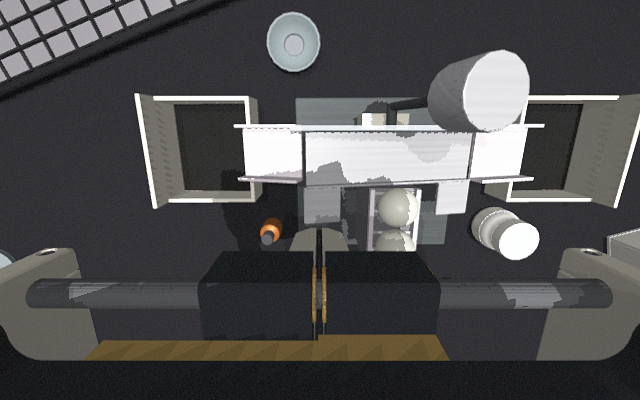

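View pics/top1.png

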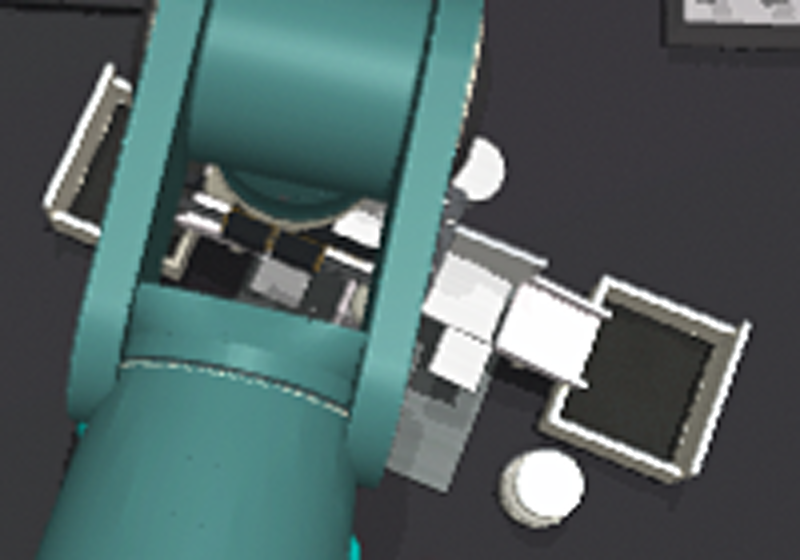

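```bash
python3 - <<'E'
from h import *
f=dict(np.load('wrist1.npz'))
for n,u,v,z in [('a',398.5,208,115),('padLcorner far-left',304,186,102),('padL far-right',341,186,102),('padR',452,197,74),('railL',371,220,105),('railR',418,220,105),('binL o1',137,95,70),('binL o2',153,207,70)]:
    print(n,px2w(f,u,v,z=z).round(1),px2w(f,u,v).round(1))
o=np.array([609.3,-107.8,0]);M=R.from_euler('z',-15.1,degrees=True).as_matrix()
pts=[[-44,0,115],[-84,0,115],[-30,-23,97],[-30,23,97],[-46,70,102],[-46,-70,74],[-28,52,98],[-28,88,106],[28,154,0],[-46,70,102]]
im=f['img'].copy()
for p in w2px(f,[o+M@np.array(p) for p in pts]): cv2.drawMarker(im,tuple(int(round(x)) for x in p),(0,0,255),0,8)
cv2.imwrite('pics/w1m.png',im[80:260,120:560]); cv2.imwrite('pics/w1m.png',cv2.resize(im[150:260,230:500],None,fx=2.9,fy=2.9))
E
```

```text
a [566.8 -95.2 115. ] [572.9 -91.8 131.3]
padLcorner far-left [606.3 -16.9 102. ] [587.1  -6.3   5.3]
padL far-right [597.2 -50.2 102. ] [596.9 -50.2 100.5]
padR [ 548.6 -160.2   74. ] [ 548.4 -160.5   73.3]
railL [558.2 -69.7 105. ] [557.9 -69.8 104.3]
railR [ 546.4 -113.   105. ] [ 503.2 -139.8    6.6]
binL o1 [729.  117.7  70. ] [729.1 118.   69.5]
binL o2 [620.4 149.5  70. ] [ 6.115e+02  1.971e+02 -1.000e-01]
```

View pics/w1m.png

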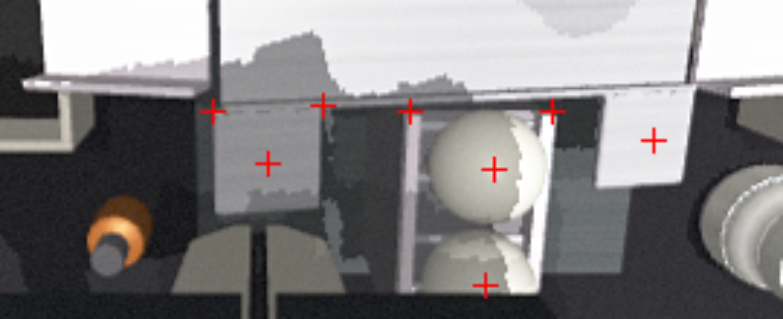

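```bash
python3 - <<'E'
from h import *
f=dict(np.load('wrist1.npz'));o=np.array([609.4,-106.8,0]);M=R.from_euler('z',-15.1,degrees=True).as_matrix()
print(M.T@(f['origin']-o)); print(M.T@(np.array([586,-27,190.7])-o))
for u,v in [(495,90),(480,120),(440,90)]: print(M.T@(px2w(f,u,v)-o))
E
```

```text
[ 29.40204695  72.25302064 355.9036448 ]
[-43.38031935  70.94891044 190.7       ]
[ 46.53743575 -20.79611152 199.48594906]
[ 31.30691385 -14.28671845 200.99982776]
[ 48.30319899   1.76209563 183.62428281]
```

Request:
{"fn": "move_arm", "kwargs": {"rows": [{"dx": -0.08, "dy": 0, "dz": 0.8, "rx": 0, "ry": 0, "rz": 0, "fingers": 1}, {"dx": -0.08, "dy": 0, "dz": 1.4, "rx": 0, "ry": 0, "rz": 0, "fingers": 1}, {"dx": -0.08, "dy": 0, "dz": 1.8, "rx": 0, "ry": 0, "rz": 0, "fingers": 1}, {"dx": -0.08, "dy": 0, "dz": 2.0, "rx": 0, "ry": 0, "rz": 0, "fingers": 1}, {"dx": -0.08, "dy": 0, "dz": 2.1, "rx": 0, "ry": 0, "rz": 0, "fingers": 1}, {"dx": -0.08, "dy": 0, "dz": 2.2, "rx": 0, "ry": 0, "rz": 0, "fingers": 1}, {"dx": -0.08, "dy": 0, "dz": 2.3, "rx": 0, "ry": 0, "rz": 0, "fingers": 1}, {"dx": -0.08, "dy": 0, "dz": 2.4, "rx": 0, "ry": 0, "rz": 0, "fingers": 1}, {"dx": -0.08, "dy": 0, "dz": 2.5, "rx": 0, "ry": 0, "rz": 0, "fingers": 1}, {"dx": -0.08, "dy": 0, "dz": 2.6, "rx": 0, "ry": 0, "rz": 0, "fingers": 1}, {"dx": -0.08, "dy": 0, "dz": 2.7, "rx": 0, "ry": 0, "rz": 0, "fingers": 1}, {"dx": -0.08, "dy": 0, "dz": 2.75, "rx": 0, "ry": 0, "rz": 0, "fingers": 1}, {"dx": -0.08, "dy": 0, "dz": 2.75, "rx": 0, "ry": 0, "rz": 0, "fingers": 1}, {"dx": -0.08, "dy": 0, "dz": 2.75, "rx": 0, "ry": 0, "rz": 0, "fingers": 1}]}}

```text
clock: 3.03
tool_pos: [583.3, -25.2, 80.6]
orientation: [0.991, -0.133, -0.0, 0.0]
contact_force: [0.5, -0.1, 0.0]
finger_gap: 0.006
```

```bash
python3 - <<'E'
from station import r
import cv2,numpy as np
f=r.grab_frame('scene');cv2.imwrite('pics/scene2.png',cv2.resize(f['img'][150:290,235:385],None,fx=4,fy=4,interpolation=cv2.INTER_CUBIC))
s=r.get_state();print(s['clock'],s['tool_pos'],s['contact_force'])
E
```

```text
3.0833 [583.35853303 -25.16938318  80.76289988] [-0.54914451  0.07922532  0.45104807]
```

View pics/scene2.png

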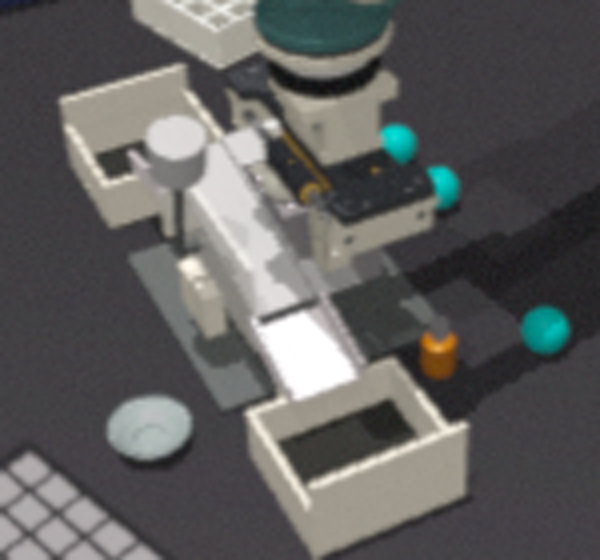

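The gate has rocked over: the weight in the scene crop now leans left and the left end is down. I'll go up and behind the rear ball.

Request:
{"fn": "move_arm", "kwargs": {"rows": [{"dx": 0, "dy": 0, "dz": -1, "rx": 0, "ry": 0, "rz": 0, "fingers": 1}, {"dx": 0, "dy": 0, "dz": -2, "rx": 0, "ry": 0, "rz": 0, "fingers": 1}, {"dx": 0, "dy": 0, "dz": -2.5, "rx": 0, "ry": 0, "rz": 0, "fingers": 1}, {"dx": -2.05, "dy": 1.8, "dz": -2.5, "rx": 0, "ry": 0, "rz": 0, "fingers": 1}, {"dx": -2.05, "dy": 1.8, "dz": -2.5, "rx": 0, "ry": 0, "rz": 0, "fingers": 1}, {"dx": -2.05, "dy": 1.8, "dz": -2.5, "rx": 0, "ry": 0, "rz": 0, "fingers": 1}, {"dx": -2.05, "dy": 1.8, "dz": -2.5, "rx": 0, "ry": 0, "rz": 0, "fingers": 1}, {"dx": -2.05, "dy": 1.8, "dz": -2.5, "rx": 0, "ry": 0, "rz": 0, "fingers": 1}]}}

```text
clock: 3.75
tool_pos: [484.9, -73.6, 181.5]
orientation: [0.991, -0.133, 0.001, 0.0]
contact_force: [0.1, -0.6, 0.3]
finger_gap: 0.006
```

```bash
python3 - <<'E'
from station import r
from h import *
f=r.grab_frame('wrist');np.savez('wrist3.npz',**f)
s=r.get_state();o=np.array([609.4,-106.8,0]);M=R.from_euler('z',-15.1,degrees=True).as_matrix()
print(s['clock'],s['tool_pos'],M.T@(s['tool_pos']-o))
im=f['img'].copy()
for p in w2px(f,[o+M@np.array(p) for p in [[-44,0,115],[-84,0,115],[-115,23.5,105],[-115,-23.5,105],[-46,70,74]]]): cv2.drawMarker(im,tuple(int(round(x)) for x in p),(0,0,255),0,8)
cv2.imwrite('pics/w3.png',im)
E
```

```text
3.8 [485.45888083 -73.2389413  181.26341157] [-1.28404566e+02  1.15063292e-01  1.81263412e+02]
```

View pics/w3.png

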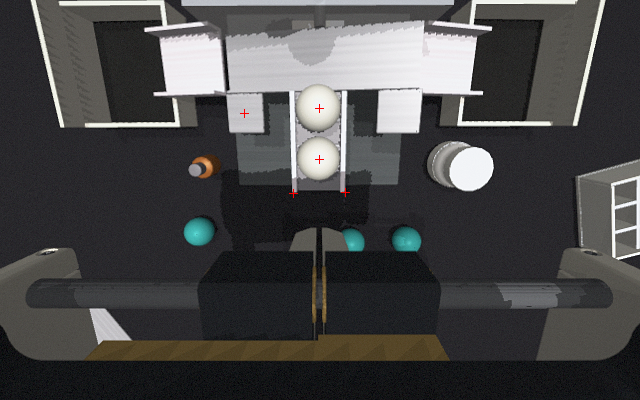

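Request:
{"fn": "move_arm", "kwargs": {"rows": [{"dx": 0, "dy": 0, "dz": 0.9, "rx": 0, "ry": 0, "rz": 0, "fingers": 1}, {"dx": 0, "dy": 0, "dz": 1.5, "rx": 0, "ry": 0, "rz": 0, "fingers": 1}, {"dx": 0, "dy": 0, "dz": 1.78, "rx": 0, "ry": 0, "rz": 0, "fingers": 1}, {"dx": 0, "dy": 0, "dz": 1.78, "rx": 0, "ry": 0, "rz": 0, "fingers": 1}, {"dx": 0.3, "dy": 0, "dz": 1.78, "rx": 0, "ry": 0, "rz": 0, "fingers": 1}, {"dx": 0.4, "dy": 0, "dz": 1.78, "rx": 0, "ry": 0, "rz": 0, "fingers": 1}, {"dx": 0.5, "dy": 0, "dz": 1.78, "rx": 0, "ry": 0, "rz": 0, "fingers": 1}, {"dx": 0.6, "dy": 0, "dz": 1.78, "rx": 0, "ry": 0, "rz": 0, "fingers": 1}, {"dx": 0.7, "dy": 0, "dz": 1.78, "rx": 0, "ry": 0, "rz": 0, "fingers": 1}, {"dx": 0.8, "dy": 0, "dz": 1.78, "rx": 0, "ry": 0, "rz": 0, "fingers": 1}, {"dx": 0.9, "dy": 0, "dz": 1.78, "rx": 0, "ry": 0, "rz": 0, "fingers": 1}, {"dx": 1.0, "dy": 0, "dz": 1.78, "rx": 0, "ry": 0, "rz": 0, "fingers": 1}]}}

```text
clock: 4.8
tool_pos: [524.3, -83.8, 109.6]
orientation: [0.991, -0.133, 0.0, 0.0]
contact_force: [0.8, -0.1, 0.5]
finger_gap: 0.004
```

```bash
python3 - <<'E'
from station import r
from h import *
f=r.grab_frame('wrist');cv2.imwrite('pics/w4.png',f['img'])
s=r.get_state();o=np.array([609.4,-106.8,0]);M=R.from_euler('z',-15.1,degrees=True).as_matrix()
print(s['clock'],M.T@(s['tool_pos']-o),s['contact_force'])
E
```

```text
4.85 [-8.77738349e+01  1.01727343e-01  1.09504122e+02] [-0.57613947  0.48435492 -1.65029293]
```

View pics/w4.png

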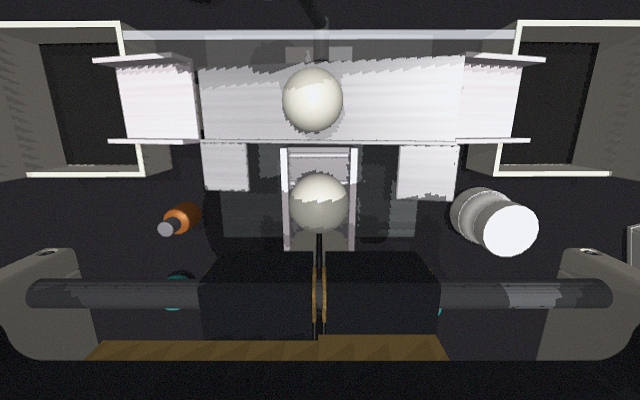

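Request:
{"fn": "move_arm", "kwargs": {"rows": [{"dx": 0, "dy": 0, "dz": 0, "rx": 0, "ry": 0, "rz": 0, "fingers": 1}, {"dx": 0, "dy": 0, "dz": 0, "rx": 0, "ry": 0, "rz": 0, "fingers": 1}, {"dx": 0, "dy": 0, "dz": 0, "rx": 0, "ry": 0, "rz": 0, "fingers": 1}, {"dx": 0, "dy": 0, "dz": 0, "rx": 0, "ry": 0, "rz": 0, "fingers": 1}, {"dx": 0, "dy": 0, "dz": 0, "rx": 0, "ry": 0, "rz": 0, "fingers": 1}, {"dx": 0, "dy": 0, "dz": 0, "rx": 0, "ry": 0, "rz": 0, "fingers": 1}, {"dx": 0, "dy": 0, "dz": 0, "rx": 0, "ry": 0, "rz": 0, "fingers": 1}, {"dx": 0, "dy": 0, "dz": 0, "rx": 0, "ry": 0, "rz": 0, "fingers": 1}]}}

```text
clock: 5.52
tool_pos: [523.8, -83.6, 109.5]
orientation: [0.991, -0.133, 0.0, -0.0]
contact_force: [0.4, -0.9, 0.4]
finger_gap: 0.007
```

```bash
python3 - <<'E'
from station import r
from h import *
f=r.grab_frame('wrist');cv2.imwrite('pics/w5.png',f['img'])
E
```

```text
(no output)
```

View pics/w5.png

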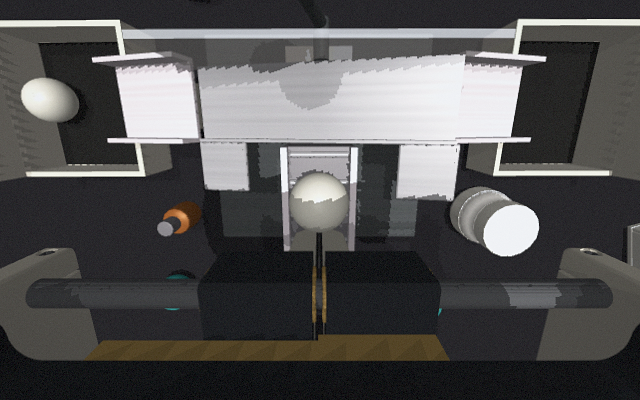

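The front ball (50,100) is in the left bin and the rear ball (318,205) is still on the ledge. I'll push it next, then back off.

Request:
{"fn": "move_arm", "kwargs": {"rows": [{"dx": 0.1, "dy": 0, "dz": 0, "rx": 0, "ry": 0, "rz": 0, "fingers": 1}, {"dx": 0.2, "dy": 0, "dz": 0, "rx": 0, "ry": 0, "rz": 0, "fingers": 1}, {"dx": 0.3, "dy": 0, "dz": 0, "rx": 0, "ry": 0, "rz": 0, "fingers": 1}, {"dx": 0.4, "dy": 0, "dz": 0, "rx": 0, "ry": 0, "rz": 0, "fingers": 1}, {"dx": 0.5, "dy": 0, "dz": 0, "rx": 0, "ry": 0, "rz": 0, "fingers": 1}, {"dx": 0.6, "dy": 0, "dz": 0, "rx": 0, "ry": 0, "rz": 0, "fingers": 1}, {"dx": 0.7, "dy": 0, "dz": 0, "rx": 0, "ry": 0, "rz": 0, "fingers": 1}, {"dx": 0.8, "dy": 0, "dz": 0, "rx": 0, "ry": 0, "rz": 0, "fingers": 1}, {"dx": 0.9, "dy": 0, "dz": 0, "rx": 0, "ry": 0, "rz": 0, "fingers": 1}, {"dx": 0.95, "dy": 0, "dz": 0, "rx": 0, "ry": 0, "rz": 0, "fingers": 1}, {"dx": 0.5, "dy": 0, "dz": 0, "rx": 0, "ry": 0, "rz": 0, "fingers": 1}, {"dx": 0.5, "dy": 0, "dz": -0.8, "rx": 0, "ry": 0, "rz": 0, "fingers": 1}, {"dx": 0, "dy": 0, "dz": -1.6, "rx": 0, "ry": 0, "rz": 0, "fingers": 1}, {"dx": 0, "dy": 0, "dz": -1.6, "rx": 0, "ry": 0, "rz": 0, "fingers": 1}, {"dx": 0, "dy": 0, "dz": -1.6, "rx": 0, "ry": 0, "rz": 0, "fingers": 1}, {"dx": 0, "dy": 0, "dz": -1.6, "rx": 0, "ry": 0, "rz": 0, "fingers": 1}, {"dx": 0, "dy": 0, "dz": -1.6, "rx": 0, "ry": 0, "rz": 0, "fingers": 1}]}}

```text
clock: 6.98
tool_pos: [523.7, -83.6, 172.3]
orientation: [0.991, -0.132, -0.001, -0.0]
contact_force: [0.2, -0.1, -0.7]
finger_gap: 0.005
```

```bash
python3 - <<'E'
from station import r
from h import *
f=r.grab_frame('wrist');cv2.imwrite('pics/w6.png',f['img'])
s=r.get_state();print(s['clock'],s['contact_force'])
E
```

```text
7.0333 [-0.08445422  0.4918458  -0.39043618]
```

View pics/w6.png

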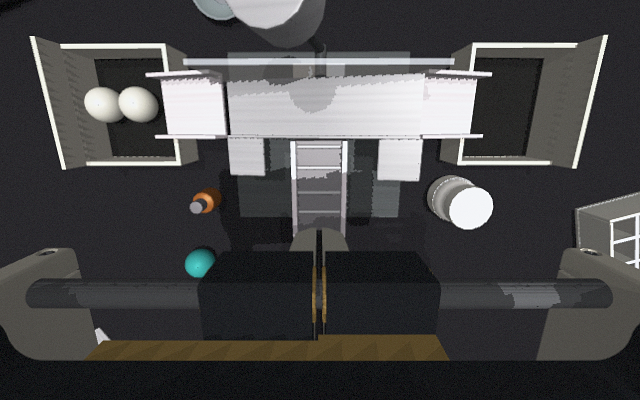

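Both balls are in the left bin, at (104,104) and (138,104). I'll raise the arm, let things settle and check the positions.

Request:
{"fn": "move_arm", "kwargs": {"rows": [{"dx": -1, "dy": 0, "dz": -1, "rx": 0, "ry": 0, "rz": 0, "fingers": 1}, {"dx": -1, "dy": 0, "dz": -1, "rx": 0, "ry": 0, "rz": 0, "fingers": 1}, {"dx": -1, "dy": 0, "dz": -1, "rx": 0, "ry": 0, "rz": 0, "fingers": 1}, {"dx": -1, "dy": 0, "dz": -1, "rx": 0, "ry": 0, "rz": 0, "fingers": 1}, {"dx": -1, "dy": 0, "dz": -1, "rx": 0, "ry": 0, "rz": 0, "fingers": 1}, {"dx": -1, "dy": 0, "dz": -1, "rx": 0, "ry": 0, "rz": 0, "fingers": 1}, {"dx": -1, "dy": 0, "dz": -1, "rx": 0, "ry": 0, "rz": 0, "fingers": 1}, {"dx": -1, "dy": 0, "dz": -1, "rx": 0, "ry": 0, "rz": 0, "fingers": 1}, {"dx": -1, "dy": 0, "dz": -1, "rx": 0, "ry": 0, "rz": 0, "fingers": 1}, {"dx": -1, "dy": 0, "dz": -1, "rx": 0, "ry": 0, "rz": 0, "fingers": 1}, {"dx": -1, "dy": 0, "dz": -1, "rx": 0, "ry": 0, "rz": 0, "fingers": 1}, {"dx": -1, "dy": 0, "dz": -1, "rx": 0, "ry": 0, "rz": 0, "fingers": 1}]}}

```text
clock: 8.03
tool_pos: [485.3, -73.1, 213.4]
orientation: [0.991, -0.133, 0.0, 0.0]
contact_force: [0.1, 0.2, 0.4]
finger_gap: 0.005
```

```bash
python3 - <<'E'
from station import r
from h import *
f=r.grab_frame('wrist');im=f['img'];cv2.imwrite('pics/w7.png',im);np.savez('wrist7.npz',**f)
o=np.array([609.4,-106.8,0]);M=R.from_euler('z',-15.1,degrees=True).as_matrix()
c=cv2.HoughCircles(cv2.cvtColor(im,6)[:250,:320],cv2.HOUGH_GRADIENT,1,15,param1=80,param2=16,minRadius=9,maxRadius=24)
for u,v,rr in c[0]: print(u,v,rr,(M.T@(px2w(f,u,v)-o)).round())
E
```

```text
207.5 222.5 12.7 [-180.  147.   34.]
149.5 74.5 21.1 [ -2. 189.  43.]
121.5 73.5 18.8 [ -0. 222.  41.]
312.5 106.5 14.1 [-39.   7.  97.]
212.5 162.5 10.0 [-100.  128.   46.]
```

View pics/w7.png

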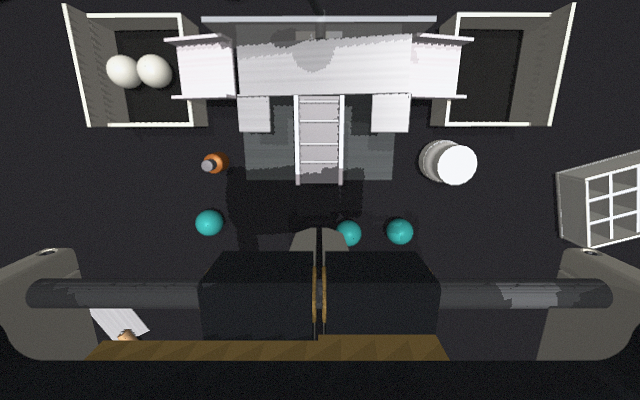

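The balls (123,71) and (155,71) lie at rest on the bin floor, and the vial and jar are standing.

```bash
python3 - <<'E'
from station import r
from h import *
f=dict(np.load('wrist7.npz'))
print('padL z',px2w(f,255,115)[2],'padR z',px2w(f,391,112)[2])
print(r.job_done())
E
```

```text
padL z 74.15166477424151 padR z 101.53442822760263
the job is handed in; nothing more can be done
None
```

The job is done and handed in at about 8 s of the 42 s allowed; the hand-in gives no verdict. I pressed the raised left pad with the shut fingertips until the gate rocked over. Then I pushed the rear ball forward along the ledge, which sent the front ball off first and the rear ball after it.

**Last checks, from the wrist camera:**
- **Gate:** the left pad is at z ≈ 74 mm and the right pad at z ≈ 102 mm, so the gate rests on the side opposite to its start.
- **Balls:** both are at rest in the left bin, at about y ≈ 189 and 222 mm, x ≈ 0 in the station frame. Their tops are at 41–43 mm, which puts the centres at about 25 mm.
- **Bystanders:** the vial and jar are standing as before. I did not measure the dish, reagent, rack, beaker or spatula afterwards, but the arm never went near them below 180 mm.
- **Arm:** it ended clear of everything, with the force reading near zero.

**What went wrong or disagreed:**
- The first move call was refused as invalid input and nothing moved. I then sent shorter calls with every key filled in.
- My rough scene-camera positions differed from the top camera by 4–11 mm, because the backstop hid part of the view. I used the top camera and confirmed it with the wrist camera, which agreed to about 2 mm.

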